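# Click the biscuit box shut

### The arm

A 6-joint arm with a two-finger parallel gripper is mounted at the origin on the work surface. World frame = base frame: x ahead of the robot, y to its left, z up, the work surface at z = 0. Lengths are in m, angles in rad, forces in N, time in s.
With the tool pointing down it reaches from about 0.4 to 0.925 m from the base axis. Payload 3.4 kg.
Tool frame: the origin (TCP) lies between the finger pads; the fingertips stand 17 mm ahead of it and the grasp point (between the pads) lies 2 mm behind it; z points along the fingers, y is the direction in which the jaws open and shut (so a half turn about z gives the same grasp; the last joint's range is limited). The gripper opens to 85 mm and grips with 20 to 120 N. Pads are 22 mm wide; open, the fingers measure 114 mm over their backs; the gripper's body (76 mm by 85 mm) begins 54 mm behind the grasp point. The pads swing forward as they close: fully open they stand 13 mm farther back than shut.
Start: joints at [1.056, 0.307, 1.506, -0, 1.328, -0.073], TCP at [0.246, 0.52, 0.248] pointing down, gripper open.
Joint ranges: [-3.12, 3.12], [-1.05, 2.28], [0.14, 2.33], [-1.42, 4.57], [0.1, 2.73], [-2.68, 2.68]. Speed limits (rad/s): [2.57, 2.57, 3.14, 3.14, 3.14, 3.14].

### API

Orientations are given as a unit quaternion [w, x, y, z].
In Python, from station import r gives the robot as it stands. The module is installed in compiled form; this text tells all that it offers. Calls block until the motion is done:
- r.move_ptp(position, orientation): joint-space move of the TCP to a pose.
- r.move_straight(position, rotation=None, velocity=0.15, guard=None): straight line of the TCP; rotation=None keeps the orientation; velocity is the mean speed in m/s. With guard (N) it stops when the force on the tool has changed by that much, and returns True; else False.
- r.move_joints(angles): joint-space move.
- r.command_gripper(opening): opening from 0.0 (shut) to 1.0 (fully open); the grip force is fixed at half the most; returns when the fingers have stopped.
- r.pause(seconds).
- r.inverse_kinematics(position, orientation): joint angles nearest the present ones, or None.
- r.sense(): the state.
- r.grab_frame(name): name is "side" or "top" or "wrist"; returns a dict with "color" (384x512x3 uint8, blue, green, red), "depth" (384x512 float32, m along the optical axis (not along the pixel's ray), 0 where there is no reading), "fx", "fy", "cx", "cy" (pixels), "world_from_camera" (4x4, takes a point from camera to world coordinates). Camera axes: x right, y down, z forward; pixel columns grow to the right and rows downward; lengths in m; the calibration is good to about 2 mm. A picture is of the moment at which its call begins.
A pose or a line that the arm cannot do raises r.MotionError and nothing moves.
- r.hand_in(): hands the job in, once; it reports no verdict.
The state is a dict: "clock": time; "qpos": joint angles; "joint_velocities": joint speeds; "joint_torque": joint torques, N m; "tcp_pos": TCP position; "tcp_rot": TCP orientation; "wrist_force": force on the tool from outside, world axes, zero at the start; "torque": the same for the moment, N m; "finger_gap": opening from 0.0 (shut) to 1.0 (fully open).
Only numpy, scipy, OpenCV 4.12 (cv2) and the standard library are available. Lean on these libraries where they do the work, as an engineer would, in place of code of your own. Each camera call takes 0.05 s, during which the arm holds its last target.

### The job

Film night is over: shut the glass biscuit box so that the biscuits stay crisp. Go round the rim of its lid and press each of the four hinged side flaps down and in against the glass until it clicks. Do not lift the box or shove it out of its place, and leave the tumblers, the tin and the remote control where they stand.

Things in the scene. Friction and masses are not known exactly. Their poses are not given: they have to be found in the camera images.
- box: Full glass biscuit box, 1.3 kg, loose on the bench (a sideways push above about 6 N may slide it), its grey plastic clip-lock lid already sitting level on it. Glass 110 (x) x 150 (y) mm, lid 122 x 162 mm, lid top 60 mm up. Origin: centre of the underside; z up. In the middle of each side one flap hangs from a hinge line on the lid's edge, 57 mm above the bench.
- flap_front (a joint): Lid flap on the side facing the robot at yaw 0 (box -x); flap 100 mm wide, hinge line 63 mm from the box's centre. 0 = clicked, upright against the glass; 1.57 = sticking out level; most 2.1. Turns easily and stays put down to 0.37 rad, where its hook meets a ledge on the glass; then about 4 N inward on its lower half takes it over: past about 0.12 rad it snaps to 0 and stays.
- flap_front_edge (a point): Middle of the free edge of flap_front, on its outer face. Flap: grey plate 3 mm thick, 30 mm from hinge to free edge, where a small lip stands out 4 mm. Shut, it spans 27 to 57 mm above the bench, outer face 1.5 mm outside the hinge line.
- flap_back (a joint): Lid flap on the far side (box +x); flap 100 mm wide, hinge line 63 mm from the box's centre. 0 = clicked, upright against the glass; 1.57 = sticking out level; most 2.1. Turns easily and stays put down to 0.37 rad, where its hook meets a ledge on the glass; then about 4 N inward on its lower half takes it over: past about 0.12 rad it snaps to 0 and stays.
- flap_back_edge (a point): Middle of the free edge of flap_back, on its outer face. Flap: grey plate 3 mm thick, 30 mm from hinge to free edge, where a small lip stands out 4 mm. Shut, it spans 27 to 57 mm above the bench, outer face 1.5 mm outside the hinge line.
- flap_left (a joint): Lid flap on box +y side; flap 66 mm wide, hinge line 83 mm from the box's centre. 0 = clicked, upright against the glass; 1.57 = sticking out level; most 2.1. Turns easily and stays put down to 0.37 rad, where its hook meets a ledge on the glass; then about 4 N inward on its lower half takes it over: past about 0.12 rad it snaps to 0 and stays.
- flap_left_edge (a point): Middle of the free edge of flap_left, on its outer face. Flap: grey plate 3 mm thick, 30 mm from hinge to free edge, where a small lip stands out 4 mm. Shut, it spans 27 to 57 mm above the bench, outer face 1.5 mm outside the hinge line.
- flap_right (a joint): Lid flap on box -y side; flap 66 mm wide, hinge line 83 mm from the box's centre. 0 = clicked, upright against the glass; 1.57 = sticking out level; most 2.1. Turns easily and stays put down to 0.37 rad, where its hook meets a ledge on the glass; then about 4 N inward on its lower half takes it over: past about 0.12 rad it snaps to 0 and stays.
- flap_right_edge (a point): Middle of the free edge of flap_right, on its outer face. Flap: grey plate 3 mm thick, 30 mm from hinge to free edge, where a small lip stands out 4 mm. Shut, it spans 27 to 57 mm above the bench, outer face 1.5 mm outside the hinge line.
- tumbler_a: Bystander: upright glass tumbler, 74 mm across, 92 mm tall; origin at the centre of its underside.
- tumbler_b: Bystander: upright glass tumbler, 74 mm across, 92 mm tall; origin at the centre of its underside.
- tin: Bystander: stainless tin with a twist cap, 69 mm across, 82 mm tall; origin at the centre of its underside.
- controller: Bystander: flat orange plastic remote control, 42 (x) x 128 (y) x 16 (z) mm; origin at the centre of its underside.
Things that resemble listed ones, but are neither listed nor needed, are in the scene too. What is meant by the box is not blue, red or yellow, and is the smaller of those in its own colour.

How it is judged:
At the end, for the whole second after the job is handed in: All four flaps are clicked shut (each joint below 0.07 rad) with the box standing level at rest within 4 cm of where it stood; the tumblers, tin and remote control are within 3 cm of where they stood (value of joint each of flap_front, flap_back, flap_left, flap_right below 0.07 rad and distance of box from where it was at the start of the episode below 0.04 m and angle between box's own z axis and vertical below 0.05 rad and linear speed of box below 0.01 m/s and distance of each of tumbler_a, tumbler_b, tin, controller from where it was at the start of the episode below 0.03 m); the robot touches nothing.
It fails at once if the box is lifted or tipped (height (world z) of box above 0.012 m or angle between box's own z axis and vertical above 0.15 rad).
It fails at once if the box is shoved more than 4 cm from its place (distance of box from where it was at the start of the episode above 0.04 m).
It fails at once if a tumbler, the tin or the remote control is moved more than 3 cm, lifted or tipped over (distance of any of tumbler_a, tumbler_b, tin, controller from where it was at the start of the episode above 0.03 m or angle between any of tumbler_a, tumbler_b, tin, controller's own z axis and vertical above 0.35 rad).
It also fails if it takes over 64 s, if anything falls off the work surface, if the arm or the gripper's body presses on something with over 40 N, if the wrist force passes 120 N, or if a joint passes its speed limit or range.

## Working session

There is one attempt and no reset: what is moved stays moved. The work goes in short steps, each a Python script; the robot and the scene stay as the last script left them, time stands still between calls to the robot, and variables do not carry over. Pictures are saved under pics/ and viewed, and the job is handed in when it is done.

```bash
mkdir -p pics; python3 - <<'E'
from station import r
import cv2,numpy as np,pickle
for n in("top","side"):
    f=r.grab_frame(n); cv2.imwrite(f"pics/{n}0.png",f["color"]); pickle.dump(f,open(f"{n}0.pkl","wb"))
    print(n,f["fx"],f["cx"],f["cy"],np.round(f["world_from_camera"],3).tolist())
print(r.sense())
E
```

```text
top 366.3166105766777 258.16948284075573 193.20483506896872 [[0.028, -0.986, 0.165, 0.414], [-1.0, -0.028, 0.007, 0.069], [-0.002, -0.165, -0.986, 1.013], [0.0, 0.0, 0.0, 1.0]]
side 473.48256375379924 259.2816268332181 187.4321836838153 [[-0.998, -0.041, 0.05, 0.5], [-0.065, 0.671, -0.738, 1.143], [-0.004, -0.74, -0.673, 1.04], [0.0, 0.0, 0.0, 1.0]]
{'clock': 0.1, 'qpos': array([ 1.05547699e+00,  3.07481304e-01,  1.50757414e+00, -7.16583664e-06,
        1.32842675e+00, -7.35133915e-02]), 'joint_velocities': array([ 1.02997841e-03, -2.56004967e-04, -3.34206696e-03,  7.07872189e-04,
       -1.93003408e-03,  5.86973245e-05]), 'joint_torque': array([ 2.18741111e-04, -4.58525670e+01, -2.52609730e+01, -6.84678776e-05,
        5.54509083e-03, -4.19345497e-05]), 'tcp_pos': array([0.24557794, 0.51923087, 0.24747098]), 'tcp_rot': array([-2.70827612e-04,  2.19109804e-01,  9.75699750e-01, -9.05129529e-04]), 'wrist_force': array([0.96553867, 0.47233768, 0.23536357]), 'torque': array([-0.00486447, -0.0176444 , -0.04620069]), 'finger_gap': 0.9975376984660709}
```

View pics/top0.png

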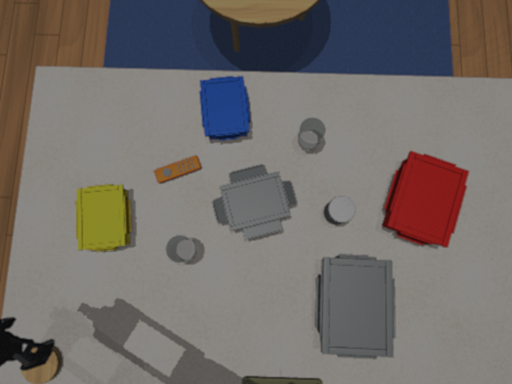

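View pics/side0.png

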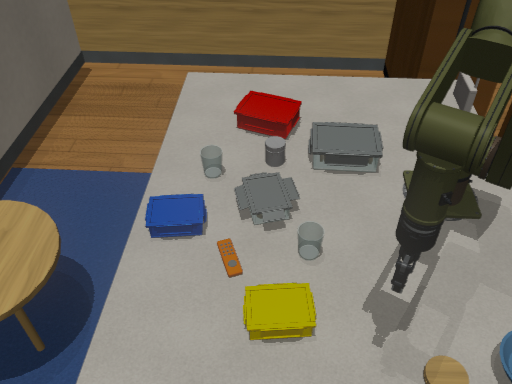

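Candidates in the top view are the small grey box (255,200), large grey (356,305), blue (225,108), red (427,198) and yellow (103,217). By the description I choose the small grey one at (255,200), whose four flaps stick out. Tumblers are at (311,137) and (183,250), the tin at (341,210) and the remote at (178,169). Next I'll take a close crop and measure.

```bash
cat > h.py <<'E'
import cv2,numpy as np,pickle
def cloud(f):
    d=f["depth"]; v,u=np.indices(d.shape)
    P=np.stack([(u-f["cx"])/f["fx"]*d,(v-f["cy"])/f["fy"]*d,d,np.ones_like(d)],-1)
    return (P@np.array(f["world_from_camera"]).T)[...,:3]
E
python3 - <<'E'
from h import *
f=pickle.load(open("top0.pkl","rb")); W=cloud(f)
c=f["color"][110:270,140:380]; cv2.imwrite("pics/crop0.png",cv2.resize(c,None,fx=3.3,fy=3.3,interpolation=cv2.INTER_CUBIC))
X,Y,Z=W[...,0],W[...,1],W[...,2]
reg=np.zeros(Z.shape,bool); reg[155:248,205:305]=True
lid=reg&(Z>.052)&(Z<.068)
n,l,s,_=cv2.connectedComponentsWithStats(lid.astype(np.uint8)); k=1+np.argmax(s[1:,4]); 
for nm,m in(("lid",l==k),("all",reg&(Z>.02)),):
    p=W[m][:,:2]; rc=cv2.minAreaRect((p*1000).astype(np.float32)); print(nm,m.sum(),rc,np.median(Z[m]))
for nm,(u,v),rr in(("ta",(311,137),25),("tb",(183,250),25),("tin",(341,210),22),("rc",(178,169),28)):
    m=np.zeros(Z.shape,bool); m[v-rr:v+rr,u-rr:u+rr]=True; m&=(Z>.008)
    p=W[m]; print(nm,m.sum(),np.round(np.percentile(p,[2,50,98],axis=0),3).tolist())
# height map
h=np.clip(Z*1500,0,255).astype(np.uint8)[110:270,140:380]; cv2.imwrite("pics/h0.png",cv2.applyColorMap(cv2.resize(h,None,fx=3.3,fy=3.3,interpolation=0),cv2.COLORMAP_JET))
E
```

```text
lid 3861 ((553.3410034179688, 84.09721374511719), (186.07391357421875, 191.9849395751953), 16.3413028717041) 0.05828516888870805
all 4253 ((546.9400634765625, 85.5178451538086), (198.3960418701172, 211.67019653320312), 59.53359603881836) 0.05805520343431492
ta 612 [[0.706, -0.096, 0.011], [0.756, -0.065, 0.064], [0.775, -0.027, 0.096]]
tb 491 [[0.39, 0.23, 0.009], [0.422, 0.285, 0.066], [0.457, 0.3, 0.096]]
tin 706 [[0.502, -0.171, 0.017], [0.532, -0.135, 0.082], [0.566, -0.106, 0.086]]
rc 686 [[0.605, 0.24, 0.01], [0.643, 0.301, 0.017], [0.677, 0.36, 0.021]]
```

View pics/crop0.png

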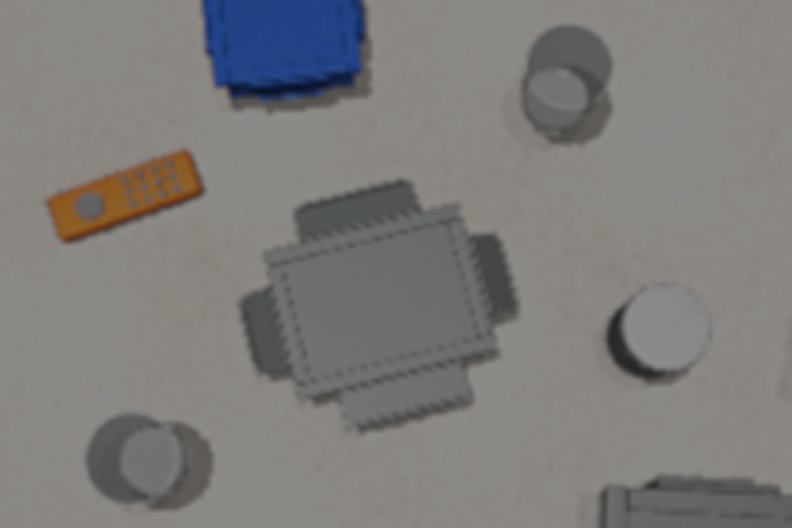

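View pics/h0.png

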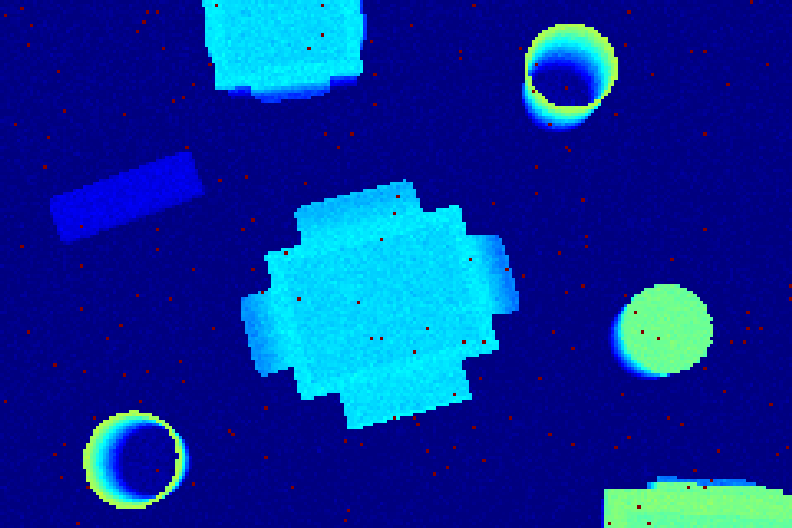

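The crop confirms it: the grey clip lid with all four flaps out, at (265–498, 205–400) in the crop. Next I'll fit its pose and the flap angles.

```bash
cat >> h.py <<'E'
from scipy.optimize import minimize
FL={"front":((-1,0),.063,.05),"back":((1,0),.063,.05),"left":((0,1),.083,.033),"right":((0,-1),.083,.033)}
def toframe(p,s):
    c,n=np.cos(s[2]),np.sin(s[2]); d=p[...,:2]-s[:2]
    return np.stack([c*d[...,0]+n*d[...,1],-n*d[...,0]+c*d[...,1]],-1)
def fit(f,s0=(.55,.085,.23),verbose=1):
    W=cloud(f); near=np.hypot(W[...,0]-s0[0],W[...,1]-s0[1])<.16
    P=W[near]; hi=P[P[:,2]>.025]; 
    # corners regions of lid: union outline; silhouette score from points on lid vs ground
    g=P
    def cost(s):
        q=toframe(g,s); a=np.abs(q)
        out=np.maximum(a[:,0]-.061,a[:,1]-.081)  # signed dist to lid rect
        # exclude flap sectors
        fl=((a[:,1]<.053)&(a[:,0]>.055))|((a[:,0]<.036)&(a[:,1]>.075))
        sg=1/(1+np.exp(np.clip(out/.0012,-50,50)))
        e=(sg-(g[:,2]>.045))**2
        return e[~fl].sum()+1e-9+ .25*fl.sum()*0
    best=min((minimize(cost,np.array(s0)+np.array([i,j,k]),method="Nelder-Mead",options=dict(initial_simplex=np.array(s0)+np.array([i,j,k])+np.array([[0,0,0],[.008,0,0],[0,.008,0],[0,0,.06]]))) for i in(-.006,.006) for j in(-.006,.006) for k in(-.03,.03)),key=lambda m:m.fun)
    s=best.x
    if verbose: print("pose",np.round(s,4),"cost",round(best.fun,1))
    q=toframe(P,s)
    for n,(ax,h,w) in FL.items():
        rr=q@np.array(ax)-h; t=q@np.array([-ax[1],ax[0]])
        m=(np.abs(t)<w-.006)&(rr>.003)&(rr<.045)&(P[:,2]>.022)
        z=P[m,2]
        if m.sum()<8: print(n,"few",m.sum());continue
        m2=m&(rr<.024); k=np.polyfit(rr[m2],P[m2,2],1) if m2.sum()>8 else (np.nan,)*2
        print(n,m.sum(),"reach %.4f z@tip %.3f slope ang %.2f"%(np.percentile(rr[m],97),np.median(P[m&(rr>np.percentile(rr[m],85)),2]),np.pi/2+np.arctan(k[0])))
    return s
E
python3 - <<'E'
from h import *
f=pickle.load(open("top0.pkl","rb")); s=fit(f)
f2=pickle.load(open("side0.pkl","rb")); fit(f2,tuple(s))
E
```

```text
pose [0.5555 0.0837 0.2833] cost 24.2
front 375 reach 0.0312 z@tip 0.062 slope ang 1.54
back 291 reach 0.0273 z@tip 0.054 slope ang 1.25
left 186 reach 0.0274 z@tip 0.047 slope ang 1.02
right 157 reach 0.0255 z@tip 0.044 slope ang 0.91
pose [0.5537 0.0755 0.2824] cost 141.8
front 162 reach 0.0281 z@tip 0.061 slope ang 1.56
back 180 reach 0.0299 z@tip 0.052 slope ang 1.27
left 223 reach 0.0365 z@tip 0.047 slope ang 1.10
right 21 reach 0.0185 z@tip 0.041 slope ang 0.87
```

```bash
cat >> h.py <<'E'
from scipy.spatial.transform import Rotation as R
def wxyz(M): q=R.from_matrix(M).as_quat(); return [q[3],q[0],q[1],q[2]]
def press(r,s,name,d,dend=.0045,tip=.020,guard=14):
    ax,h,w=FL[name]; c,n=np.cos(s[2]),np.sin(s[2])
    nv=np.array([c*ax[0]-n*ax[1],n*ax[0]+c*ax[1]])
    def P(dd,zt): p=np.array(s[:2])+nv*(h+dd+.011); return [p[0],p[1],zt+.017]
    q0=r.sense()["qpos"]; best=None
    for sg in(1,-1):
        x=np.r_[sg*nv,0]; z=np.array([0,0,-1.]); Q=wxyz(np.c_[x,np.cross(z,x),z])
        j=r.inverse_kinematics(P(d,.13),Q)
        if j is not None and (best is None or np.abs(j-q0).max()<best[0]): best=(np.abs(j-q0).max(),Q)
    Q=best[1]
    r.move_ptp(P(d,.13),Q); F=lambda:np.round(r.sense()["wrist_force"],1)
    st=lambda t:print(name,t,"t=%.1f"%r.sense()["clock"],np.round(r.sense()["tcp_pos"],4),F())
    r.move_straight(P(d,.075),velocity=.12); st("above")
    g=r.move_straight(P(d,tip),velocity=.06,guard=guard); st("down %s"%g)
    if g: return P,Q,False
    g=r.move_straight(P(dend,tip),velocity=.04,guard=guard); st("in %s"%g)
    r.move_straight(P(dend+.012,tip),velocity=.1)
    r.move_straight(P(max(d,.03),.02),velocity=.15)
    r.move_straight(P(max(d,.03),.13),velocity=.25); st("out")
    return P,Q,True
E
python3 - <<'E'
from station import r
from h import *
s=(.555,.083,.275)
r.command_gripper(0.0)
print(press(r,s,"front",.027)[2])
f=r.grab_frame("top"); pickle.dump(f,open("top1.pkl","wb"));cv2.imwrite("pics/top1.png",f["color"]); fit(f)
f=r.grab_frame("side"); cv2.imwrite("pics/side1.png",f["color"])
E
```

```text
front above t=3.4 [0.458  0.056  0.0921] [-0.3  0.7  0.2]
front down False t=4.4 [0.4579 0.0556 0.0372] [0.3 0.4 0.3]
front in False t=5.1 [0.4784 0.0617 0.0366] [-5.1 -1.9 -3.4]
front out t=6.2 [0.4555 0.0549 0.1472] [ 0.4  0.3 -0.5]
True
pose [0.5558 0.084  0.2458] cost 591.3
front 1939 reach 0.0439 z@tip 0.542 slope ang 2.19
back 306 reach 0.0292 z@tip 0.053 slope ang 1.24
left 185 reach 0.0271 z@tip 0.047 slope ang 0.99
right 99 reach 0.0252 z@tip 0.042 slope ang 0.90
```

View pics/top1.png

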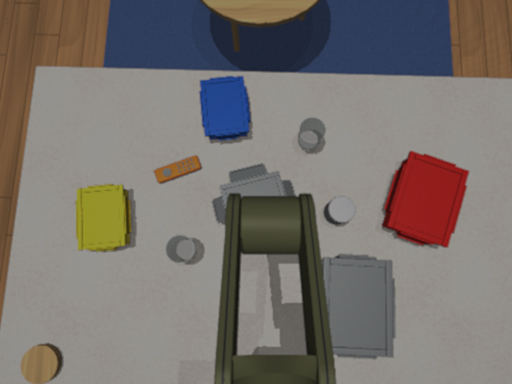

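The arm hides the front flap in this view at (270,260). A 5 N contact at full depth suggests it shut, and I'll verify that later. The next flap is the right one.

```bash
python3 - <<'E'
from station import r
from h import *
s=(.555,.083,.275)
print(press(r,s,"right",.031)[2])
f=r.grab_frame("top"); pickle.dump(f,open("top2.pkl","wb"));cv2.imwrite("pics/top2.png",f["color"])
f=r.grab_frame("side"); cv2.imwrite("pics/side2.png",cv2.resize(f["color"][140:260,190:350],None,fx=4,fy=4,interpolation=2))
E
```

```text
right above t=8.5 [ 0.5891 -0.0372  0.0922] [ 1.  -0.4  1. ]
right down False t=9.6 [ 0.5893 -0.0373  0.0373] [-0.  -0.2 -0.9]
right in False t=10.4 [ 0.5816 -0.0113  0.0371] [-0.2  0.3  0.1]
right out t=11.5 [ 0.5885 -0.0368  0.1472] [-0.4  0.4 -0.6]
True
```

View pics/top2.png

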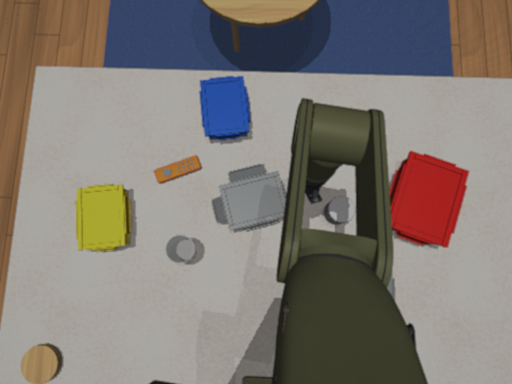

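View pics/side2.png

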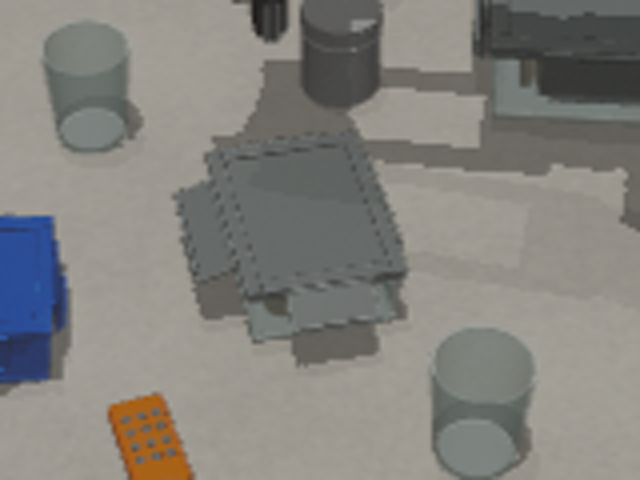

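Front flap is no longer sticking out in the top view at (262,232). The right one is hidden behind the arm. Next come back and left, and then I'll check all four.

```bash
python3 - <<'E'
from station import r
from h import *
s=(.555,.083,.275)
if press(r,s,"back",.027)[2]:
    print(press(r,s,"left",.031)[2])
f=r.grab_frame("top"); pickle.dump(f,open("top3.pkl","wb"));cv2.imwrite("pics/top3.png",cv2.resize(f["color"][110:290,140:380],None,fx=3,fy=3,interpolation=2))
f=r.grab_frame("side"); cv2.imwrite("pics/side3.png",cv2.resize(f["color"][140:260,190:350],None,fx=4,fy=4,interpolation=2))
E
```

```text
back above t=13.4 [0.6525 0.1101 0.0922] [-0.6 -0.3  0.3]
back down False t=14.5 [0.6525 0.1104 0.0373] [-0.6 -0.  -0.5]
back in False t=15.2 [0.6312 0.1044 0.0373] [ 4.2  1.  -0.9]
back out t=16.3 [0.6542 0.1111 0.1473] [-0.1  0.8 -0.7]
left above t=18.4 [0.5214 0.2033 0.092 ] [ 0.  -0.3  0.8]
left down False t=19.5 [0.5213 0.2034 0.0372] [-0.1  0.4 -0.4]
left in False t=20.3 [0.5277 0.1787 0.037 ] [-2.   4.7 -3.5]
left out t=21.4 [0.521  0.2027 0.1472] [-0.5 -0.6 -0.9]
True
```

View pics/top3.png

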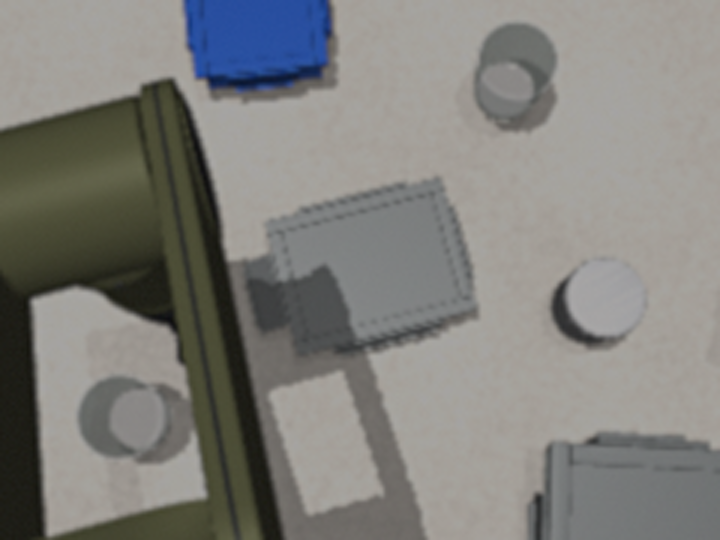

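View pics/side3.png

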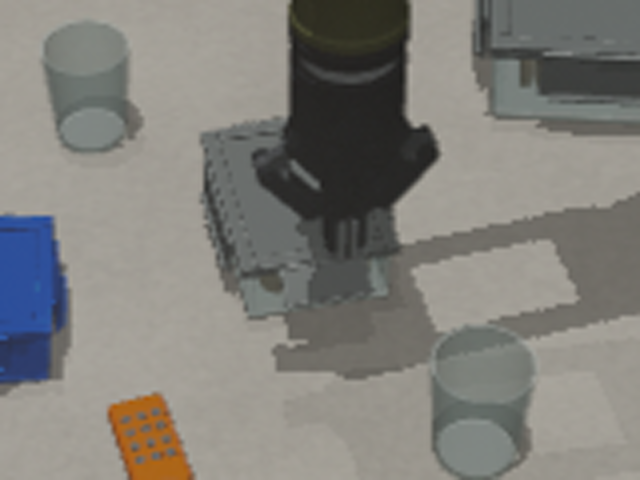

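In the top view the left flap still shows at (265,295). The other three are nearly flush. I'll clear the arm and measure.

```bash
python3 - <<'E'
from station import r
from h import *
q=r.sense()["qpos"]; q=np.array(q); q[0]+=.75
r.move_joints(q)
f=r.grab_frame("top"); pickle.dump(f,open("top4.pkl","wb"));cv2.imwrite("pics/top4.png",cv2.resize(f["color"][130:270,180:340],None,fx=4,fy=4,interpolation=2)); s=fit(f)
f=r.grab_frame("side"); pickle.dump(f,open("side4.pkl","wb")); cv2.imwrite("pics/side4.png",cv2.resize(f["color"][140:260,190:350],None,fx=4,fy=4,interpolation=2))
print(r.sense()["clock"])
E
```

```text
pose [0.5627 0.0617 0.2804] cost 24.6
front 92 reach 0.0078 z@tip 0.031 slope ang 0.24
back few 0
left 182 reach 0.0269 z@tip 0.046 slope ang 0.97
right few 3
23.1333
```

View pics/top4.png

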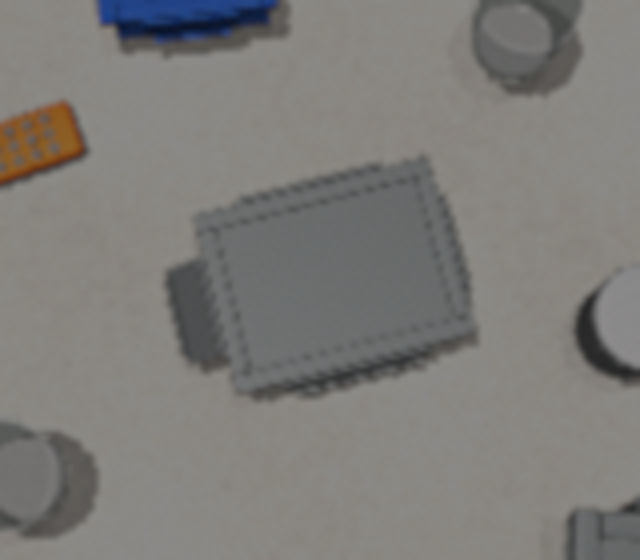

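View pics/side4.png

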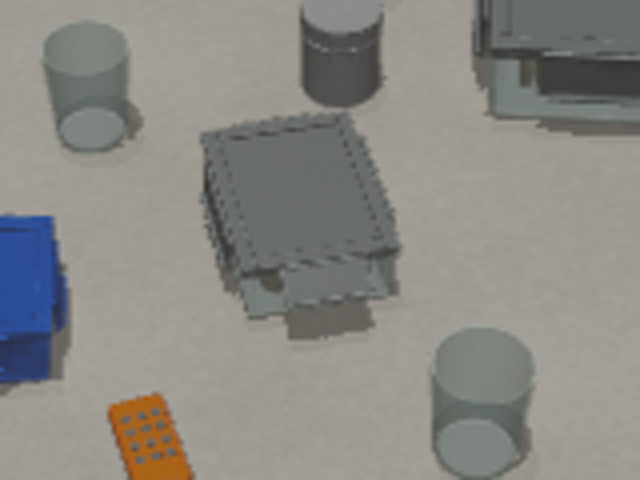

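The left flap (185,315 in the crop) stayed at about 1.0 rad. My flat push slid the box about 23 mm in −y, within the 40 mm limit. The other three look shut. For the left one I'll press down on the lip first, from closer in, at the new pose, and then push in under a lower force guard.

```bash
python3 - <<'E'
from station import r
from h import *
s=(.5625,.062,.279)
print(press(r,s,"left",.019,dend=.006,guard=9)[2])
q=np.array(r.sense()["qpos"]); q[0]+=.75
if r.sense()["tcp_pos"][2]>.12: r.move_joints(q)
f=r.grab_frame("top"); pickle.dump(f,open("top5.pkl","wb"));cv2.imwrite("pics/top5.png",cv2.resize(f["color"][130:270,180:340],None,fx=4,fy=4,interpolation=2)); s=fit(f)
f=r.grab_frame("side"); cv2.imwrite("pics/side5.png",cv2.resize(f["color"][140:260,190:350],None,fx=4,fy=4,interpolation=2))
print(r.sense()["clock"])
E
```

```text
left above t=25.4 [0.5314 0.1712 0.0921] [-0.3  0.2 -0. ]
left down False t=26.4 [0.5317 0.1707 0.0372] [ 0.1 -1.  -0.6]
left in False t=26.9 [0.5349 0.1578 0.037 ] [-1.   1.3 -0.8]
left out t=28.0 [0.5283 0.1808 0.1472] [ 0.1  0.7 -0.8]
True
pose [0.5624 0.0609 0.282 ] cost 25.0
front 81 reach 0.0077 z@tip 0.031 slope ang 0.31
back few 0
left 23 reach 0.0062 z@tip 0.030 slope ang 1.37
right few 3
29.625
```

View pics/top5.png

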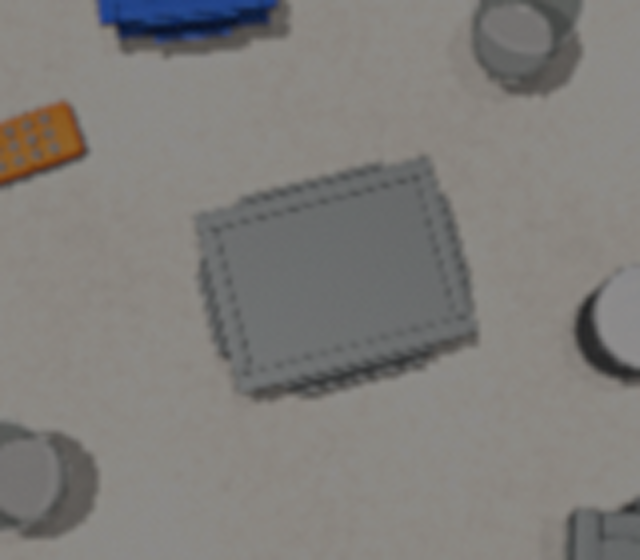

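View pics/side5.png

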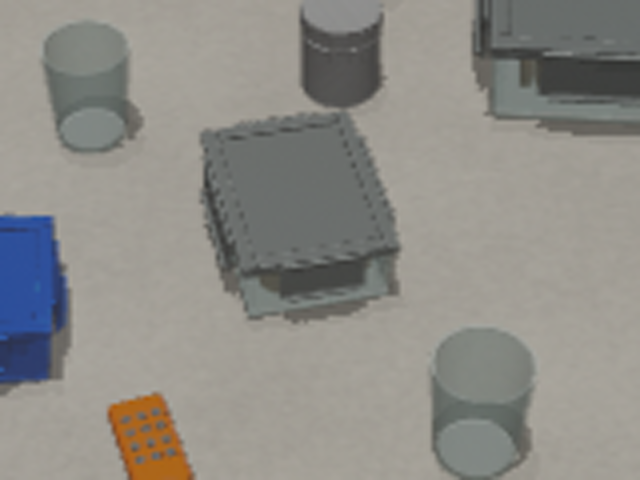

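Left is now flush in both views. The right and back flaps are the least visible, so I'll look at them with the wrist camera.

```bash
python3 - <<'E'
from station import r
from h import *
s=(.5625,.061,.28)
n=np.array([np.cos(s[2]),np.sin(s[2])]); x=np.r_[n,0]; z=np.array([0,0,-1.]); 
for i,off in enumerate([(.09,-.13)]):
    c,k=n; p=np.array(s[:2])+np.array([c*off[0]-k*off[1],k*off[0]+c*off[1]])
    q0=r.sense()["qpos"];best=None
    for sg in(1,-1):
        Q=wxyz(np.c_[sg*x,np.cross(z,sg*x),z]); j=r.inverse_kinematics([*p,.27],Q)
        if j is not None and(best is None or abs(j-q0).max()<best[0]): best=(abs(j-q0).max(),Q)
    q=np.array(q0)
    r.move_ptp([*p,.27],best[1])
    f=r.grab_frame("wrist"); pickle.dump(f,open("w6.pkl","wb")); cv2.imwrite("pics/w6.png",f["color"]); print(np.round(f["world_from_camera"],2).tolist())
fs=r.grab_frame("side"); cv2.imwrite("pics/side6.png",fs["color"])
print(r.sense()["clock"])
W=cloud(f);P=W.reshape(-1,3); q=toframe(P,s)
for nme,(ax,h,w) in FL.items():
    rr=q@np.array(ax)-h; t=q@np.array([-ax[1],ax[0]])
    m=(np.abs(t)<w-.006)&(rr>-.004)&(rr<.04)&(P[:,2]>.02)&(P[:,2]<.075); print(nme,m.sum(),np.round(np.percentile(rr[m],[5,50,97,99]),4) if m.sum()>5 else "")
E
```

```text
[[0.28, -0.91, -0.3, 0.76], [-0.96, -0.26, -0.09, -0.02], [-0.0, 0.32, -0.95, 0.4], [0.0, 0.0, 0.0, 1.0]]
32.175
front 236 [-0.0035  0.      0.0031  0.0035]
back 797 [-0.003   0.0001  0.0041  0.0043]
left 128 [-0.0036 -0.0008  0.0021  0.0024]
right 324 [-0.0032  0.0014  0.0058  0.006 ]
```

View pics/w6.png

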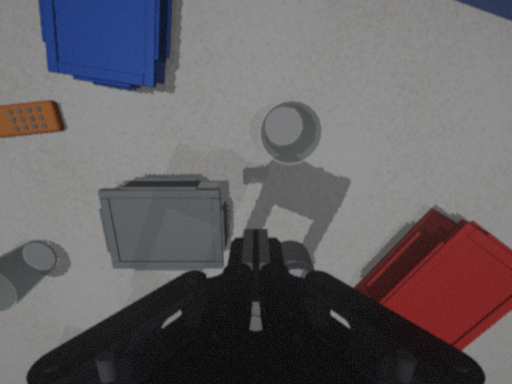

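View pics/side6.png

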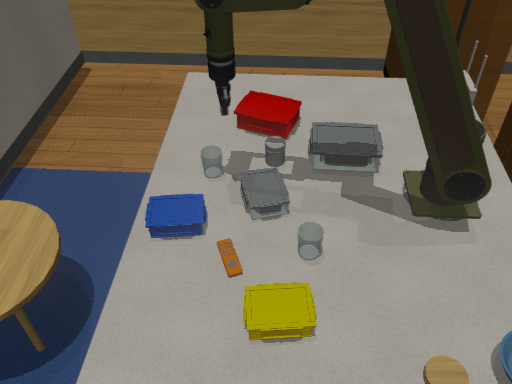

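The wrist view shows the back flap (165,182) and right flap (224,220) flush with the lid. Nothing reaches more than 6 mm past the hinge lines, against 5.5 mm for a shut lip and 16 mm at the ledge. In the side view the tumblers, tin and remote are where they were at the start.

```bash
python3 - <<'E'
from station import r
print(r.sense()["clock"],r.sense()["wrist_force"]); print(r.hand_in())
E
```

```text
32.175 [-0.61800939  0.34270794  0.18832783]
the job is handed in; nothing more can be done
None
```

I pressed all four flaps of the small grey box shut with the closed fingertips and handed the job in at about 32 s with the arm clear. The hand-in gave no verdict.

- **Flaps:** The front, right and back flaps went over on the first try. In my last checks, with the top, side and wrist cameras, nothing reached more than 6–8 mm past any hinge line. A shut lip stands at 5.5 mm and one stuck at the ledge at 16 mm. The 8 mm came from the top view of the front flap (slope fit 0.2–0.3 rad), which disagreed with the wrist view (3.5 mm). I took that as noise because the lip was at its shut height.
- **What went wrong:** My first push on the left flap was too flat. The flap did not turn, and the box had slid about 23–24 mm when I next measured it, inside the 40 mm limit. I measured its new pose, pressed the lip down first and then in, and the left flap shut without moving the box further.
- **Bystanders:** The tumblers, tin and remote look unmoved in the pictures. I compared them by eye and did not measure them again at the end.

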